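# Turn the tea-ball dish to the mug, held in the air

## Robot

A 6-joint arm with a two-finger parallel gripper is mounted at the origin on a cart in front of the work surface, level with it; the furniture and walls round the work are solid. World frame = base frame: x ahead of the robot, y to its left, z up, the work surface at z = 0. Lengths are in mm, angles in rad, forces in N, time in s.
With the tool pointing down it reaches from about 350 to 975 mm from the base axis. Payload 7.1 kg.
Tool frame: the origin (TCP) lies at the very end of the fingers, on their centre line; the grasp point (between the pads) lies 19 mm behind it; x points along the fingers, y is the direction in which the jaws open and shut, and the axes are right-handed (so a half turn about x gives the same grasp; the last joint's range is limited). The gripper opens to 88 mm and grips with 3 to 60 N. Pads are 20 mm wide; open, the fingers measure 115 mm over their backs; the gripper's body (75 mm by 178 mm) begins 61 mm behind the grasp point.
Start: joints at [1.092, 0.423, 1.63, -0, 1.089, -0.019], TCP at [277.323, 560.086, 222.675] pointing down, gripper open.
Joint ranges: [-3, 3], [-0.9, 2.11], [0.09, 2.58], [-1.31, 4.45], [0.11, 2.69], [-2.54, 2.54]. Speed limits (rad/s): [2.39, 2.39, 3.01, 3.14, 3.14, 3.14].

## Interface

Orientations are given as a rotation vector (axis times angle).
In Python, from workcell import ctrl gives the robot as it stands. The module is installed in compiled form; this text tells all that it offers.
- The arm moves only by the tool carry_out, never from a script. Its argument "commands" is a list of rows, each a list of 6 numbers: the shift along the tool's x, y, z in m, then the turn, a rotation vector about the tool's x, y, z in degrees. In form: [[tx, ty, tz, rx, ry, rz], ...]. A call has 1 to 8 rows; each row shifts and turns the pose as measured when the row begins, along the tool's axes as they then stand; what a row does not reach is not made up. A row lasts 1/8 s, in which the tool goes at most 62.5 mm and 10.7 degrees, less where a joint would pass 70% of its speed; a pose out of reach is approached as far as the arm can. A call with a gripper value outside its range is refused whole. "grip" is the closure, from 0 (fully open) to 1 (shut), set as the call begins (left out, the last holds). The fingers move at their own pace and stop on an object; the grip force is fixed at half the most. Time passes only in rows, so rows that do not move let the fingers close. It gives the time, the measured TCP pose, the force and the opening at its end, in the units of the state.
- ctrl.get_obs(): the state, without advancing time (a new reading comes with each control period).
- ctrl.get_image(name): name is "side" or "top" or "wrist"; returns a dict with "pixels" (480x640x3 uint8, blue, green, red), "intrinsics" (3x3 intrinsics, pixels), "rvec" (rotation vector, rad) and "tvec" (3), from world to camera coordinates, as OpenCV has them. Camera axes: x right, y down, z forward; pixel columns grow to the right and rows downward; lengths in mm; the calibration is good to about 2 mm. A picture is of the moment at which its call begins. There is no depth.
- ctrl.close_job(): hands the job in, once; it reports no verdict.
The state is a dict: "t": time; "qpos": joint angles; "qvel": joint speeds; "joint_torque": joint torques, N m; "ee_pos": TCP position; "orientation": TCP orientation; "ft_force": force on the tool from outside, world axes, zero at the start; "moment": the same for the moment, N m; "width": finger opening in mm.
Only numpy, scipy, OpenCV 4.12 (cv2) and the standard library are available. Lean on these libraries where they do the work, as an engineer would, in place of code of your own. Each camera call takes 0.05 s, during which the arm holds its last target. There are 200 camera calls.

## Task

Lift the little drip dish by its arched handle straight up off the chopping board, clear by about a hand's breadth, then, still in the air over the board, turn it level through a quarter turn so that its tab, which now points across the board towards the robot, points lengthways along the board, towards the end where the mug stands (the mug may be on the left or on the right). The loose tea ball must stay in the middle of the dish all the time and not be touched, and everything else stays where it is. Finish while still holding the dish there by its handle, level and still; do not put it down or let go.

Things in the scene. Friction and masses are not known exactly. Their poses are not given: they have to be found in the camera images.
- dish: Round white ceramic drip dish, 141 mm across, rim 24 mm high, loose, about 0.25 kg, on the board. Origin: centre of its underside; z up; +x points to its flat tab (30 mm wide, ends 127 mm from the centre), at first roughly towards the robot. Inside it falls 6 degrees to the middle, beyond 30 mm radius 20 degrees. A wire handle arches over it in its y-z plane, with a wooden bar on top.
- dish_grip (a point): Centre of the wooden grip bar of the arched handle, straight above the dish's centre, 106 mm above its underside. The bar lies along the dish's y: 62 mm long (y), 14 mm thick (x), 20 mm high (z); under it all is free down to the ball (top 42 mm above the underside). Axes as the dish's. Grip from above, fingers closing along the dish's x.
- dish_mid (a point): Point on the dish's axis, 24 mm above its underside: where the ball's centre lies when it rests in the middle. Axes as the dish's.
- ball_center (a point): Centre of the loose steel tea-infuser ball, 36 mm across, about 50 g, resting in the middle of the dish; it rolls freely. Its axes mean nothing.
- board: Wooden chopping board, 210 mm (its x) by 300 mm (its y, lengthways) by 21 mm thick, fixed to the worktop, lying turned a little. Origin: centre of its underside; y is its long direction.
- mug: White mug with dark dots, 82 x 117 mm with handle, 91 mm high, loose, beyond one end of the board (left or right). Origin: centre of its underside (handle included).
- jar: Clear sugar jar with a screw lid, 95 mm across, 151 mm high, loose, beyond the other end of the board. Origin: centre of its underside. Not to be disturbed.
- garlic: Garlic bulb, about 53 mm across and high, loose, lying on the board beside the dish. Origin: centre of its underside. Not to be disturbed.
- teaspoon: Steel teaspoon, 130 x 26 x 11 mm, loose, lying on the board on the other side of the dish from the garlic. Origin: centre of its underside. Not to be disturbed.
Mind the look-alikes: they are no part of the job. There is more than one size of the dish; the job needs the larger.

How it is judged:
By the outcome, as a careful person would: the job done as asked, in the order asked, and still so for the second after the job is handed in, while the arm keeps its last pose, push and grip.
It also fails if it takes over 40 s, if anything falls off the work surface, if the arm or the gripper's body presses on something with over 40 N, if the wrist force passes 120 N, or if a joint passes its speed limit or range.

## Working session

There is one attempt and no reset: what is moved stays moved. The work goes in short steps, Python scripts to look and compute and a tool call to move; the robot and the scene stay as the last step left them, time stands still between calls to the robot, and variables do not carry over. Pictures are saved under pics/ and viewed, about 8 in all and at most 12, crops included, and the job is handed in when it is done.

Besides the shell and the picture viewer there is one more tool, called after "Emit:" as name(argument=value, ...) on one line, values as JSON. carry_out: Moves the arm, as the interface text tells. Its arguments: {"type":"object","properties":{"commands":{"type":"array"},"grip":{"type":"number"}},"required":["commands"]}

```bash
mkdir -p pics
cat > h.py <<'E'
import numpy as np, cv2, json
from workcell import ctrl
def snap(cam,name):
    d=ctrl.get_image(cam); cv2.imwrite(f'pics/{name}.png',d['pixels'])
    np.savez(f'pics/{name}.npz',**{k:np.array(d[k]) for k in('intrinsics','rvec','tvec')}); return d
def back(name,uv,z):
    d=np.load(f'pics/{name}.npz');R=cv2.Rodrigues(d['rvec'].ravel())[0];t=d['tvec'].ravel()
    c=-R.T@t; r=R.T@np.linalg.inv(d['intrinsics'])@np.array([*uv,1.]); return c+r*(z-c[2])/r[2]
def proj(name,P):
    d=np.load(f'pics/{name}.npz'); return cv2.projectPoints(np.array(P,float).reshape(-1,3),d['rvec'],d['tvec'],d['intrinsics'],None)[0].reshape(-1,2)
E
python3 - <<'E'
from h import *
for c in('top','side'): snap(c,c+'0')
o=ctrl.get_obs(); print(o); print(cv2.Rodrigues(np.array(o['orientation']))[0].round(3))
E
```

```text
{'t': 0.1, 'qpos': array([ 1.09200059e+00,  4.23768110e-01,  1.63059122e+00, -2.75824886e-05,
        1.08858925e+00, -1.89735310e-02]), 'qvel': array([-0.00072447, -0.00251919, -0.00145801, -0.00046918,  0.0009859 ,
        0.00104407]), 'joint_torque': array([-1.87342589e-04, -5.45612669e+01, -2.74325216e+01,  6.45482051e-02,
        1.88522099e-02, -2.07124208e-05]), 'ee_pos': array([277.11101314, 559.66236352, 221.9859077 ]), 'orientation': array([ 0.35952755,  1.54086931, -0.36161638]), 'ft_force': array([ 0.61364166, -0.33336017,  0.89193344]), 'moment': array([-0.0189224 , -0.04471255, -0.02955343]), 'width': 88.07951526194401}
[[-0.001  0.444  0.896]
 [-0.001  0.896 -0.444]
 [-1.    -0.001 -0.   ]]
```

View pics/top0.png

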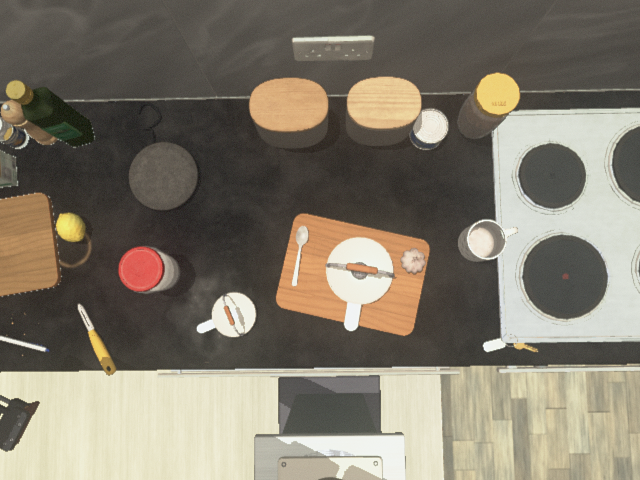

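View pics/side0.png

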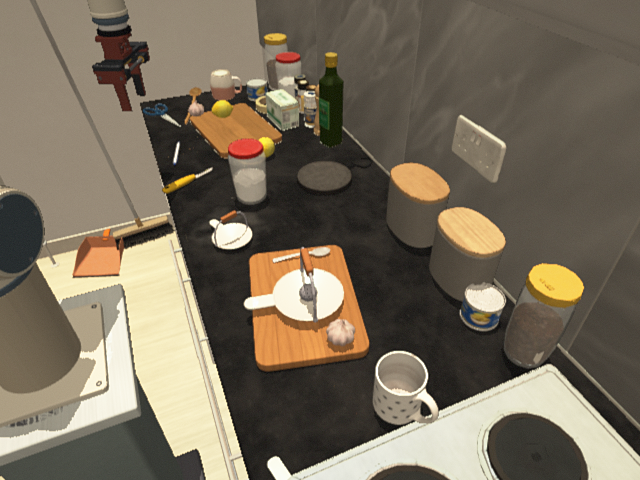

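The top view shows the dish at (360,270) with its tab at (352,325). The mug is to the right at (483,240), the jar at the left (145,268) and a smaller look-alike dish at (235,315). The side view confirms the dotted mug at (400,390) and the ball under the handle. From above, the tab therefore has to turn counterclockwise.

Run:
```python
from h import *
im=cv2.imread('pics/top0.png');hsv=cv2.cvtColor(im,cv2.COLOR_BGR2HSV)
# board: hull of brown
m=((hsv[...,0]<22)&(hsv[...,1]>90)&(hsv[...,2]>70)).astype(np.uint8);m[:, :265]=0;m[:,445:]=0;m[:205]=0;m[345:]=0
m=cv2.morphologyEx(m,cv2.MORPH_OPEN,np.ones((3,3)))
c=max(cv2.findContours(m,0,1)[0],key=cv2.contourArea)
P=np.array([back('top0',p[0],21)[:2] for p in c],np.float32)
print('board rect',cv2.minAreaRect(P), P.mean(0))
# dish: white rim
w=((hsv[...,1]<70)&(hsv[...,2]>150)).astype(np.uint8);n,l,s,ce=cv2.connectedComponentsWithStats(w)
for i in range(1,n):
  x,y,ww,h,a=s[i]
  if a>150 and 310<ce[i][0]<400 and 220<ce[i][1]<330: print(s[i],ce[i])
print('dish edges L,R,T',[back('top0',u,45)[:2].round() for u in((326,270),(394,270),(360,237))])
print('tab end',back('top0',(352,329),40).round())
# bar: reddish in handle region
b=((hsv[...,0]<22)&(hsv[...,1]>90)).astype(np.uint8);b2=b*0;b2[255:285,335:388]=b[255:285,335:388]
v=np.argwhere(b2)[:,::-1]; n,l,s,ce=cv2.connectedComponentsWithStats(b2);print(s[1:],ce[1:])
i=1+np.argmax(s[1:,4]);v=np.argwhere(l==i)[:,::-1]
Q=np.array([back('top0',p,132)[:2] for p in v],np.float32);print('bar',cv2.minAreaRect(Q),Q.mean(0))
cv2.imwrite('pics/crop.png',cv2.resize(im[200:345,265:445],None,fx=4,fy=4,interpolation=2))
```

```text
board rect ((489.7697448730469, -57.03495788574219), (301.6082763671875, 211.9383544921875), 76.39895629882812) [492.79745 -73.79352]
[ 326  237   67   94 3610] [358.24819945 275.30886427]
dish edges L,R,T [array([496.,  -1.]), array([ 494., -143.]), array([565., -73.])]
tab end [373. -53.  40.]
[[346 263  32  11 208]] [[361.61057692 268.11057692]]
bar ((494.9367980957031, -70.12332153320312), (60.53209686279297, 13.743328094482422), 79.6064224243164) [494.77014 -70.04476]
```

View pics/crop.png

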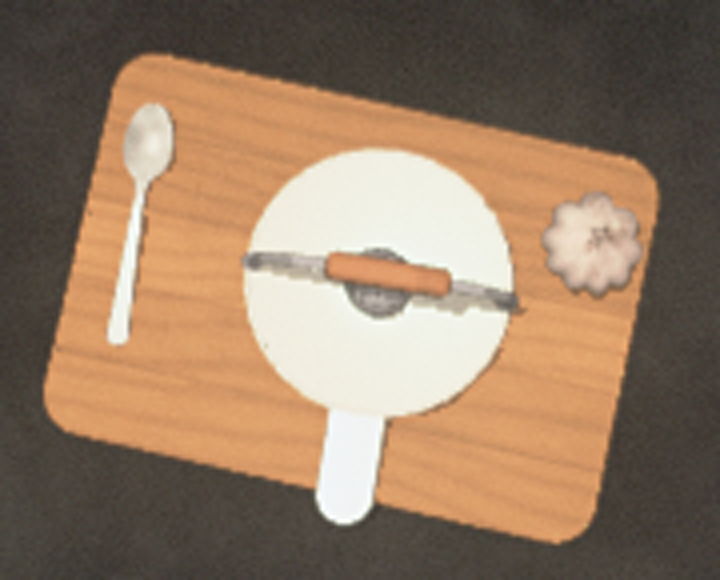

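The bar centre is at about (495,−70) with the dish's x axis at about 170°. The board's long axis is at 76.4°. I'll rotate the tool first, then travel over.

Emit:
carry_out(commands=[[0, 0, 0, 9.2, 0, 0], [0, 0, 0, 9.2, 0, 0], [0, 0, 0, 9.2, 0, 0], [0, 0, 0, 9.2, 0, 0], [0, 0, 0, 9.2, 0, 0], [0, 0, 0, 9.2, 0, 0], [0, 0, 0, 9.2, 0, 0], [0, 0, 0, 9.2, 0, 0]], grip=0)

```text
t: 1.1
ee_pos: [275.8, 557.2, 218.1]
orientation: [1.358, 1.096, -1.372]
ft_force: [0.9, -0.3, -0.5]
width: 87.6
```

```bash
cat >> h.py <<'E'
def go(x,y,z,yaw):
    o=ctrl.get_obs();R=cv2.Rodrigues(np.array(o['orientation'],float))[0]
    a=np.radians(yaw);T=np.array([[0,np.cos(a),np.sin(a)],[0,np.sin(a),-np.cos(a)],[-1,0,0.]])
    print('t',o['t'],'pos',o['ee_pos'].round(1),'yaw',np.degrees(np.arctan2(R[1,1],R[0,1])).round(2),'tilt',np.degrees(np.arccos(-R[2,0])).round(2),'w',round(o['width'],1),'F',o['ft_force'].round(1),'q',o['qpos'].round(2))
    print('shift mm',(R.T@(np.array([x,y,z])-o['ee_pos'])).round(1),'turn deg',np.degrees(cv2.Rodrigues(R.T@T)[0].ravel()).round(2))
E
python3 -c "
from h import *
go(495,-70,225,-10)"
```

```text
t 1.1 pos [275.8 557.2 218.1] yaw -12.33 tilt 0.52 w 87.6 F [ 0.9 -0.3 -0.5] q [ 1.09  0.43  1.63 -0.    1.09  1.31]
shift mm [ -2.8 348.  566. ] turn deg [-2.33  0.5   0.14]
```

Emit:
carry_out(commands=[[-0.001, 0.03, 0.049, -0.3, 0, 0], [-0.001, 0.03, 0.049, -0.3, 0, 0], [-0.001, 0.03, 0.049, -0.3, 0, 0], [-0.001, 0.03, 0.049, -0.3, 0, 0], [-0.001, 0.03, 0.049, -0.3, 0, 0], [-0.001, 0.03, 0.049, -0.3, 0, 0], [-0.001, 0.03, 0.049, -0.3, 0, 0], [-0.001, 0.03, 0.049, -0.3, 0, 0]])

```text
t: 2.1
ee_pos: [436.7, 116.1, 227.3]
orientation: [1.322, 1.122, -1.338]
ft_force: [0.6, 1.1, 0.2]
width: 87.8
```

```bash
python3 -c "
from h import *
go(495,-70,225,-10)"
```

```text
t 2.1 pos [436.7 116.1 227.3] yaw -9.55 tilt 0.57 w 87.8 F [0.6 1.1 0.2] q [ 0.24  0.16  1.99 -0.01  1.    0.41]
shift mm [  3.7  88.4 173.9] turn deg [0.45 0.55 0.17]
```

Emit:
carry_out(commands=[[0, 0.022, 0.043, 0, 0.2, 0], [0, 0.022, 0.043, 0.1, 0.2, 0], [0, 0.018, 0.035, 0.1, 0.1, 0], [0, 0.012, 0.024, 0, 0, 0], [0, 0.006, 0.012, 0, 0, 0], [0, 0, 0, 0, 0, 0], [0, 0, 0, 0, 0, 0]])

```text
t: 2.98
ee_pos: [489.8, -60.4, 226.9]
orientation: [1.336, 1.124, -1.341]
ft_force: [0.3, -0.1, 0.3]
width: 88.0
```

```bash
python3 -c "
from h import *
go(495,-70,170,-10)
snap('wrist','w1');d=snap('top','top1')
print(proj('w1',[[495,-70,137],[489,-101,137],[500,-39,137]]))"
```

```text
t 2.975 pos [489.8 -60.4 226.9] yaw -10.1 tilt 0.27 w 88.0 F [ 0.3 -0.1  0.3] q [-0.15  0.23  1.91  0.    1.01  0.03]
shift mm [56.9  7.1  8.5] turn deg [-0.1   0.01  0.27]
[[334.21207033 251.76719993]
 [333.27399869 289.59739164]
 [333.8757874  211.46708718]]
```

View pics/w1.png

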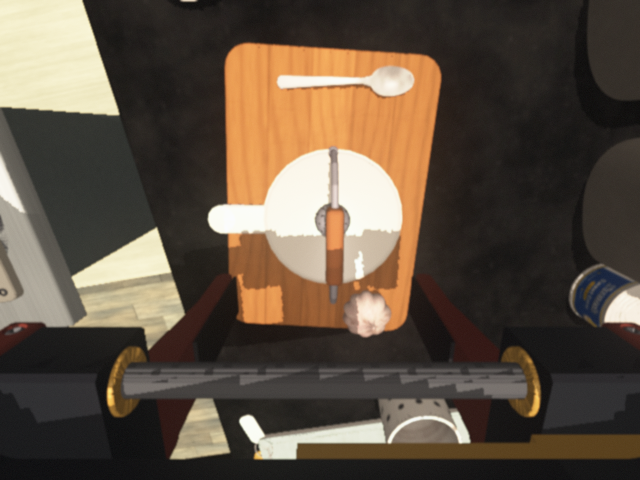

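The wrist view shows the bar between rows about 208 and 283 at column 335, with the garlic below right at (367,314) and the ball centred at (332,218). I'll measure the bar.

Run:
```python
from h import *
im=cv2.imread('pics/w1.png');hsv=cv2.cvtColor(im,cv2.COLOR_BGR2HSV)
r=im[195:300,322:352].astype(int); h=hsv[195:300,322:352]
m=((h[...,0]<15)&(h[...,1]>130)).astype(np.uint8)
n,l,s,c=cv2.connectedComponentsWithStats(m);i=1+np.argmax(s[1:,4]);print(s[i],c[i]+[322,195])
v=np.argwhere(l==i)[:,::-1]+[322,195]
for z in(132,137):
  Q=np.array([back('w1',p,z)[:2] for p in v],np.float32);print(cv2.minAreaRect(Q))
x,y,w,hh,a=s[i];print('ends z137',back('w1',(335,195+y),137).round(1),back('w1',(335,195+y+hh),137).round(1))
go(495,-70,109,-10)
```

```text
[   0   13   30   92 1546] [335.06856404 255.38292367]
((496.4817810058594, -75.05818176269531), (75.2610092163086, 23.38419532775879), 79.8056640625)
((496.6198425292969, -73.22937774658203), (73.79469299316406, 22.928565979003906), 79.80537414550781)
ends z137 [501.2 -36.6 137. ] [ 488.8 -110.2  137. ]
t 3.075 pos [489.8 -60.3 227. ] yaw -10.06 tilt 0.25 w 88.4 F [0.1 0.7 0.1] q [-0.15  0.23  1.91 -0.    1.01  0.03]
shift mm [118.    7.3   8.6] turn deg [-0.06  0.02  0.25]
```

Emit:
carry_out(commands=[[0.005, 0.004, 0.005, 0, 0, 0.2], [0.015, 0.003, 0.004, 0, 0, 0], [0.025, 0, 0, 0, 0, 0], [0.025, 0, 0, 0, 0, 0], [0.015, 0, 0, 0, 0, 0], [0.01, 0, 0, 0, 0, 0], [0, 0, 0, 0, 0, 0]])

```text
t: 3.95
ee_pos: [495.2, -70.0, 125.9]
orientation: [1.335, 1.123, -1.337]
ft_force: [0.2, 0.1, -0.3]
width: 87.8
```

```bash
python3 -c "
from h import *
go(495.5,-70,109,-10)"
```

```text
t 3.95 pos [495.2 -70.  125.9] yaw -9.91 tilt 0.09 w 87.8 F [ 0.2  0.1 -0.3] q [-0.16  0.39  1.97 -0.    0.79  0.01]
shift mm [16.9  0.3 -0.1] turn deg [0.09 0.01 0.09]
```

Emit:
carry_out(commands=[[0.008, 0, 0, 0, 0, 0], [0.008, 0, 0, 0, 0, 0], [0.003, 0, 0, 0, 0, 0], [0, 0, 0, 0, 0, 0]])

```text
t: 4.45
ee_pos: [496.4, -70.2, 107.0]
orientation: [1.336, 1.121, -1.334]
ft_force: [0.8, 0.7, 0.4]
width: 87.5
```

```bash
python3 -c "
from h import *
go(495.5,-70,109,-10);snap('wrist','w2');snap('side','s2')
a=cv2.imread('pics/w2.png')[100:400,100:540];b=cv2.imread('pics/s2.png')[190:390,210:460]
b=cv2.resize(b,(375,300),interpolation=2)
cv2.imwrite('pics/c2.png',np.hstack([a[:,:400],b]))"
```

```text
t 4.45 pos [496.4 -70.2 107. ] yaw -9.9 tilt 0.08 w 87.5 F [0.8 0.7 0.4] q [-0.16  0.42  1.98 -0.    0.74  0.01]
shift mm [-2.  -0.9 -0.1] turn deg [ 0.1   0.01 -0.08]
```

View pics/c2.png

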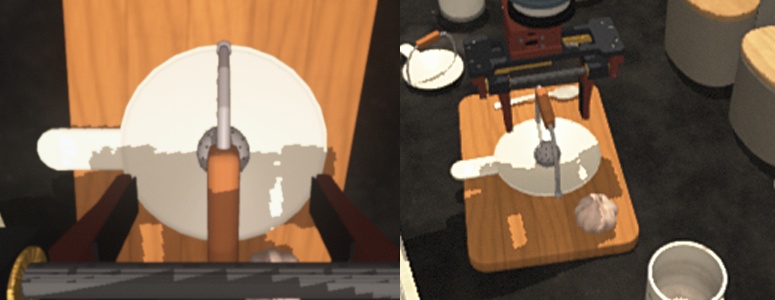

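The crops show the bar (column 223) centred between the fingers, with the ball in the middle. I'll close in two stages.

Emit:
carry_out(commands=[[0, 0, 0, 0, 0, 0], [0, 0, 0, 0, 0, 0], [0, 0, 0, 0, 0, 0], [0, 0, 0, 0, 0, 0], [0, 0, 0, 0, 0, 0], [0, 0, 0, 0, 0, 0]], grip=0.76)

```text
t: 5.3
ee_pos: [496.9, -70.3, 107.9]
orientation: [1.336, 1.12, -1.333]
ft_force: [-0.3, -0.7, -0.5]
width: 31.3
```

```bash
python3 -c "
from h import *
go(495.5,-70,108,-10);snap('wrist','w3')
cv2.imwrite('pics/c3.png',cv2.resize(cv2.imread('pics/w3.png')[200:400,220:460],None,fx=3,fy=3))"
```

```text
t 5.3 pos [496.9 -70.3 107.9] yaw -9.91 tilt 0.18 w 31.3 F [-0.3 -0.7 -0.5] q [-0.16  0.42  1.98 -0.    0.74  0.01]
shift mm [-0.1 -1.5 -0.1] turn deg [ 0.09  0.01 -0.18]
```

View pics/c3.png

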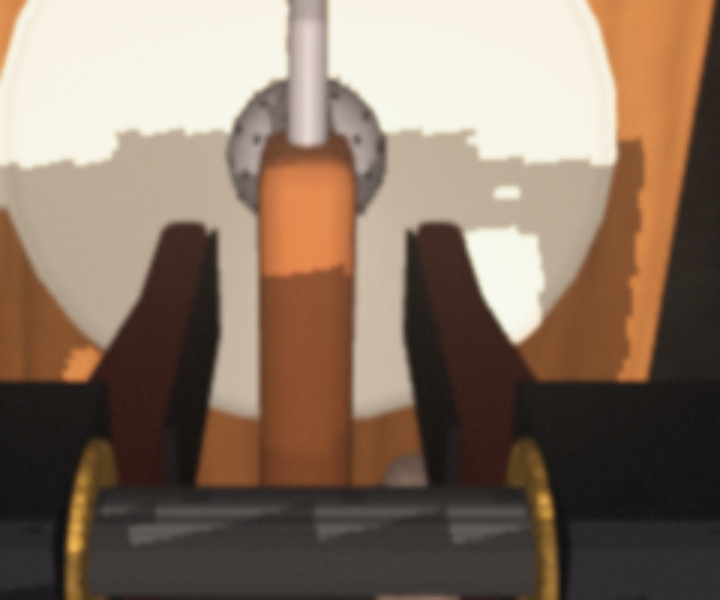

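The pads' inner edges are at 217 and 406, and the bar spans 260–355, so it sits about 0.7 mm off centre. I'll nudge the tool and close.

Emit:
carry_out(commands=[[0, -0.001, 0, 0, 0, 0], [0, 0, 0, 0, 0, 0]], grip=0.8)

```text
t: 5.6
ee_pos: [495.8, -70.1, 107.8]
orientation: [1.336, 1.12, -1.333]
ft_force: [0.6, -0.5, -0.3]
width: 17.6
```

Emit:
carry_out(commands=[[0, 0, 0, 0, 0, 0], [0, 0, 0, 0, 0, 0], [0, 0, 0, 0, 0, 0], [0, 0, 0, 0, 0, 0], [0, 0, 0, 0, 0, 0]], grip=1)

```text
t: 6.22
ee_pos: [495.9, -70.1, 107.8]
orientation: [1.337, 1.12, -1.333]
ft_force: [-0.3, 1.2, 0.2]
width: 14.0
```

```bash
python3 -c "
from h import *
go(495.5,-70,108,-10)"
```

```text
t 6.225 pos [495.9 -70.1 107.8] yaw -9.91 tilt 0.17 w 14.0 F [-0.3  1.2  0.2] q [-0.16  0.42  1.98 -0.    0.74  0.01]
shift mm [-0.2 -0.4  0. ] turn deg [ 0.09  0.01 -0.17]
```

The bar is held at 14.0 mm. Next is a gentle lift.

Emit:
carry_out(commands=[[-0.001, 0, 0, 0, 0, 0], [-0.002, 0, 0, 0, 0, 0], [-0.003, 0, 0, 0, 0, 0], [-0.004, 0, 0, 0, 0, 0], [-0.004, 0, 0, 0, 0, 0], [-0.004, 0, 0, 0, 0, 0], [-0.003, 0, 0, 0, 0, 0], [-0.002, 0, 0, 0, 0, 0]])

```text
t: 7.22
ee_pos: [495.0, -70.0, 131.9]
orientation: [1.336, 1.121, -1.335]
ft_force: [-0.1, -0.4, -2.1]
width: 13.6
```

```bash
python3 -c "
from h import *
go(496,-70,208,-10);snap('side','s4');snap('wrist','w4')
b=cv2.imread('pics/s4.png')[150:390,210:460];a=cv2.imread('pics/w4.png')[80:400,160:500]
cv2.imwrite('pics/c4.png',np.hstack([cv2.resize(a,(408,384)),cv2.resize(b,(390,384),interpolation=2)]))"
```

```text
t 7.225 pos [495.  -70.  131.9] yaw -9.91 tilt 0.08 w 13.6 F [-0.1 -0.4 -2.1] q [-0.16  0.38  1.97 -0.    0.79  0.01]
shift mm [-76.1   1.1  -0.1] turn deg [ 0.09  0.01 -0.08]
```

View pics/c4.png

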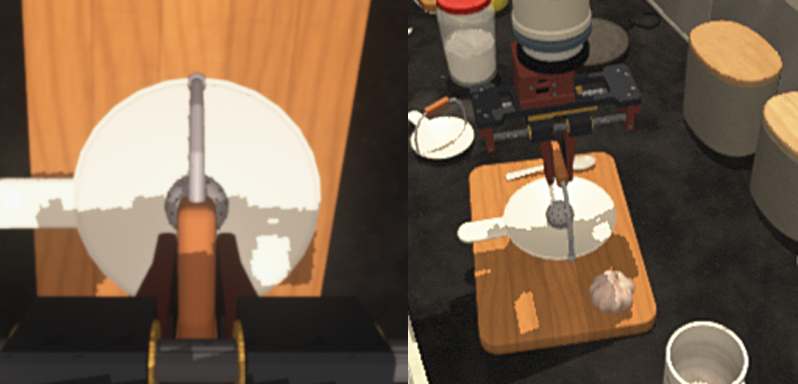

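The dish hangs level with the ball in the middle, at (197,203) in the left crop. I'll continue up.

Emit:
carry_out(commands=[[-0.002, 0, 0, 0, 0, 0], [-0.003, 0, 0, 0, 0, 0], [-0.005, 0, 0, 0, 0, 0], [-0.006, 0, 0, 0, 0, 0], [-0.006, 0, 0, 0, 0, 0], [-0.006, 0, 0, 0, 0, 0], [-0.006, 0, 0, 0, 0, 0], [-0.006, 0, 0, 0, 0, 0]])

```text
t: 8.32
ee_pos: [494.7, -69.9, 174.4]
orientation: [1.336, 1.122, -1.335]
ft_force: [0.6, 0.2, -3.3]
width: 13.9
```

Emit:
carry_out(commands=[[-0.006, 0, 0, 0, 0, 0], [-0.006, 0, 0, 0, 0, 0], [-0.006, 0, 0, 0, 0, 0], [-0.005, 0, 0, 0, 0, 0], [-0.004, 0, 0, 0, 0, 0], [-0.003, 0, 0, 0, 0, 0], [-0.001, 0, 0, 0, 0, 0], [0, 0, 0, 0, 0, 0]])

```text
t: 9.32
ee_pos: [494.7, -69.9, 207.9]
orientation: [1.336, 1.121, -1.335]
ft_force: [-0.3, 0.2, -3.0]
width: 13.6
```

```bash
python3 -c "
from h import *
go(496,-70,208,76.4)"
```

```text
t 9.325 pos [494.7 -69.9 207.9] yaw -9.91 tilt 0.07 w 13.6 F [-0.3  0.2 -3. ] q [-0.16  0.26  1.92 -0.    0.97  0.01]
shift mm [-0.1  1.3 -0.1] turn deg [-8.631e+01  6.000e-02 -5.000e-02]
```

Now the level turn, in gentle steps of −4° about the tool's x axis.

Emit:
carry_out(commands=[[0, 0, 0, -1, 0, 0], [0, 0, 0, -2, 0, 0], [0, 0, 0, -3, 0, 0], [-0.0003, 0, 0, -4, 0, 0], [-0.0003, 0, 0, -4, 0, 0], [-0.0003, 0, 0, -4, 0, 0], [-0.0003, 0, 0, -4, 0, 0], [-0.0003, 0, 0, -4, 0, 0]])

```text
t: 10.32
ee_pos: [494.0, -69.8, 208.3]
orientation: [0.98, 1.339, -0.981]
ft_force: [0.4, -0.0, -3.3]
width: 13.6
```

```bash
python3 -c "
from h import *
go(496,-70,208,76.4)"
```

```text
t 10.325 pos [494.  -69.8 208.3] yaw 17.54 tilt 0.06 w 13.6 F [ 0.4 -0.  -3.3] q [-0.16  0.26  1.92 -0.    0.97 -0.47]
shift mm [0.3 1.8 0.8] turn deg [-5.886e+01 -4.000e-02  4.000e-02]
```

Emit:
carry_out(commands=[[-0.0003, 0, 0, -4, 0, 0], [-0.0003, 0, 0, -4, 0, 0], [-0.0002, 0, 0, -4, 0, 0], [-0.0003, 0, 0, -4, 0, 0], [-0.0003, 0, 0, -4, 0, 0], [-0.0002, 0, 0, -4, 0, 0], [-0.0003, 0, 0, -4, 0, 0], [-0.0003, 0, 0, -4, 0, 0]])

```text
t: 11.32
ee_pos: [493.5, -69.7, 209.6]
orientation: [0.528, 1.508, -0.529]
ft_force: [0.5, 0.2, -2.5]
width: 13.9
```

Emit:
carry_out(commands=[[-0.0003, 0, 0, -4, 0, 0], [-0.0003, 0, 0, -4, 0, 0], [-0.0003, 0, 0, -4, 0, 0], [-0.0002, 0, 0, -3, 0, 0], [-0.0002, 0, 0, -2, 0, 0], [-0.0002, 0, 0, -1.5, 0, 0], [0, 0, 0, 0, 0, 0], [0, 0, 0, 0, 0, 0]])

```text
t: 12.32
ee_pos: [493.0, -69.5, 210.3]
orientation: [0.261, 1.56, -0.261]
ft_force: [-0.4, 0.5, -3.1]
width: 14.0
```

Run:
```python
from h import *
go(495,-70,208,76.4)
snap('top','t5');snap('side','s5');snap('wrist','w5')
a=cv2.imread('pics/w5.png')[40:420,120:540];b=cv2.imread('pics/s5.png')[150:430,200:470];c=cv2.imread('pics/t5.png')[190:350,260:450]
r=lambda i,w,h:cv2.resize(i,(w,h),interpolation=2)
cv2.imwrite('pics/c5.png',np.hstack([r(a,400,362),r(b,350,362)]));cv2.imwrite('pics/c5t.png',r(c,760,600)[:600])
```

```text
t 12.325 pos [493.  -69.5 210.3] yaw 70.97 tilt 0.26 w 14.0 F [-0.4  0.5 -3.1] q [-0.16  0.26  1.91  0.    0.98 -1.4 ]
shift mm [2.3 0.2 2.1] turn deg [-5.43 -0.26  0.03]
```

View pics/c5.png

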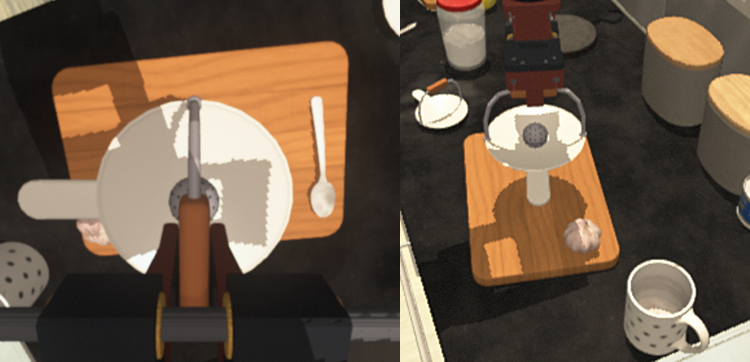

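View pics/c5t.png

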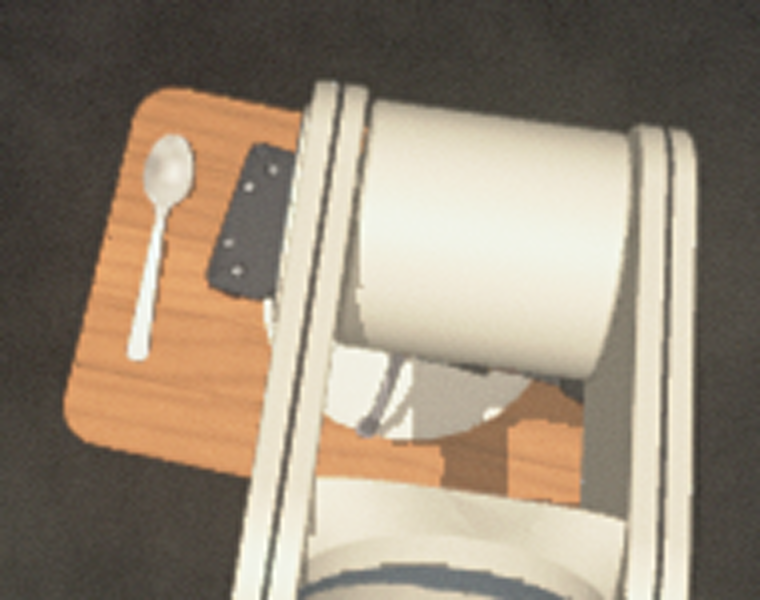

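The tab now points towards the mug, with the ball centred and the dish level. About 5° remains to reach the board's axis.

Emit:
carry_out(commands=[[0, 0, 0, -1, 0, 0], [0.0003, 0, 0.0003, -2, 0, 0], [0.0003, 0, 0.0003, -1.6, 0, 0], [0, 0, 0, -1, 0, 0], [0, 0, 0, -0.2, 0, 0], [0, 0, 0, 0, 0, 0], [0, 0, 0, 0, 0, 0], [0, 0, 0, 0, 0, 0]])

```text
t: 13.48
ee_pos: [493.6, -69.7, 209.7]
orientation: [0.176, 1.568, -0.176]
ft_force: [0.6, -0.2, -2.9]
width: 13.8
```

Run:
```python
from h import *
go(495,-70,208,76.4)
snap('side','s6');snap('wrist','w6')
a=cv2.imread('pics/w6.png')[40:420,100:540];b=cv2.imread('pics/s6.png')[150:430,200:470]
r=lambda i,w,h:cv2.resize(i,(w,h),interpolation=2)
cv2.imwrite('pics/c6.png',np.hstack([r(a,440,380),r(b,356,380)]))
```

```text
t 13.475 pos [493.6 -69.7 209.7] yaw 77.18 tilt 0.26 w 13.8 F [ 0.6 -0.2 -2.9] q [-0.16  0.26  1.91  0.    0.98 -1.51]
shift mm [1.7 0.  1.4] turn deg [ 0.78 -0.26  0.01]
```

View pics/c6.png

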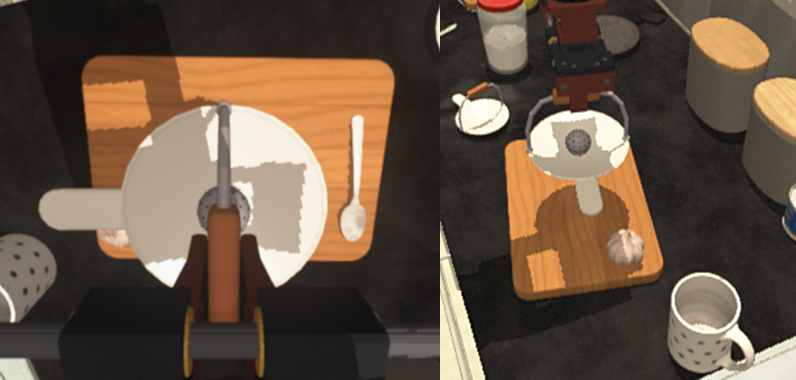

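The tab is parallel to the board's long edges within about 1° and points to the mug. The ball is centred at (222,209) in the left crop, and the garlic, spoon and mug haven't moved. The arm is still, so I'm handing in.

```bash
python3 -c "
from workcell import ctrl
print(abs(ctrl.get_obs()['qvel']).max()); print(ctrl.close_job())"
```

```text
0.0006954047937354029
the job is handed in; nothing more can be done
None
```

I gripped the larger dish by its wooden bar and lifted it about 102 mm straight up. In the air I turned it about 87° counterclockwise, so its tab points lengthways along the board towards the mug, which is on the right. I handed the job in with the arm still holding it, at about 13.5 s of the 40 s.

- **Alignment:** the tool's heading is 77.2° against 76.4° measured for the board, so about 0.8° off. I left that small overshoot as it was.
- **Level and still:** tilt is 0.26°, the arm was practically motionless at hand-in, and the grip is firm on the bar at 13.8 mm. The wrist carries about 3 N.
- **Position:** the dish drifted about 2 mm sideways from where it was gripped.
- **Ball and other things:** in the last pictures the ball sits in the middle of the dish. The garlic, teaspoon and mug look where they were; I did not measure them. The jar was only partly in view in the last picture.

No check failed. The last top view was mostly blocked by the arm, so the final checks rest on the side and wrist pictures.

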